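# Clear the flux bottle out of the vise and clamp the heat sink

## Task

Somebody has left a flux bottle standing between the jaws of the bench vise, in front of the heat sink. Lift it out, keeping it upright, and stand it in the empty steel tray; then turn the crank clockwise until the sliding jaw has pushed the heat sink square against the fixed jaw and holds it firmly, hand-tight but not over-tightened, and let go. Leave the other things on the bench where they are.

Things in the scene. Friction and masses are not known exactly. Their poses are not given: they have to be found in the camera images.
- vise: low steel rack vise, fixed to the bench: dark bed 100 wide (x) by 315 long (y from -185 to 130), top 20 above the bench. Origin on the bench under the bed; its y axis is the vise's axis, from the crank end (-y) to the fixed jaw (+y); z up. A grey gear housing, 90 wide and 56 high, stands at y from -180 to -105
- fixed_jaw: steel block 100 wide, 25 thick, 45 high on the bed (top 65 above the bench) at the +y end of the vise. Origin: middle of the lower edge of its clamping face (which faces the vise's -y), on the bed
- jaw: the sliding jaw, a steel block 100 wide, 30 thick, 45 high, same axes as the vise. Origin: middle of the lower edge of its clamping face (which faces the vise's +y), on the bed; the block lies behind it, towards -y. It slides along the vise's y, driven by the crank, 18 mm per radian (113 mm per turn)
- crank (a joint): angle of the hand crank, rad, 0 to 6.1: 0 = jaw fully open, growing clockwise as seen from above, which closes the jaw. At 0 the knob points along the vise's -x. Its own friction (about 0.4 N m, some 7 N at the knob) keeps it where it is left, and keeps up to about 20 N of clamping force when it is let go. Every further 1 N at the knob presses the jaw with about 3.3 N more
- crank_axis (a point): point on the vertical axis of the crank, at the height of the middle of the knob (100 mm above the bench); crank radius, axis to knob, 60 mm. The flat arm is 18 wide and its top is 73 above the bench
- knob_mid (a point): middle of the upright black crank knob, round, 24 diameter, 48 high (from 75 to 123 above the bench); it spins freely on the crank arm, so it can be held while the hand goes round without turning
- heat_sink: loose finned aluminium heat sink, 70 (x) by 45 (y) by 50 high, 0.25 kg, standing on the vise bed in front of the fixed jaw, some mm away from it and a little skewed. Origin: centre of its underside; its y faces are the ones clamped. More than 70 N of jaw force (about 28 N at the knob) is over-tightening and dents it
- bottle: closed white plastic flux bottle, round, 36 diameter, straight-sided up to 100, grey nozzle to 124 high, about 0.14 kg, standing on the vise bed between the sliding jaw and the heat sink. Origin: centre of its underside; z is up when it stands
- tray: empty, undivided square steel tray, 140 by 140, rim 22 high, walls and floor 4 to 5 thick, fixed to the bench, left or right of the vise. Origin: centre of its underside
- parts_box: green plastic compartment box, 150 by 130 by 30 high, fixed to the bench on the other side; not a place for the bottle. Origin: centre of its underside
- spare_bottle: a second bottle, same as the flux bottle, standing on the bench beyond the vise: leave it. Origin: centre of its underside
- jar: amber jar, 54 diameter, 62 high, on the bench beyond the vise: leave it. Origin: centre of its underside
- screwdriver: screwdriver 190 long lying near the robot: leave it. Origin: on the bench under its middle
- reel: solder reel, 62 diameter, 39 high, lying near the robot: leave it. Origin: centre of its underside
- multimeter: orange hand-held multimeter, 180 by 85 by 40, lying on the right: leave it. Origin: centre of its underside
- brush: brush 160 long lying on the left: leave it. Origin: on the bench under its middle
Things that resemble listed ones, but are neither listed nor needed, are in the scene too. Leave any red, turquoise or yellow look-alike of the bottle alone.

How it is judged:
By the outcome, as a careful person would: the job done as asked, in the order asked, and still so for the second after the job is handed in, with the robot touching nothing.
It also fails if it takes over 70 s, if anything falls off the work surface, if the arm or the gripper's body presses on something with over 40 N, if the wrist force passes 120 N, or if a joint passes its speed limit or range.

## Robot

A 6-joint arm with a two-finger parallel gripper is mounted at the origin on the work surface. World frame = base frame: x ahead of the robot, y to its left, z up, the work surface at z = 0. Lengths are in mm, angles in rad, forces in N, time in s.
With the tool pointing down it reaches from about 300 to 775 mm from the base axis. Payload 14.6 kg.
Tool frame: the origin (TCP) lies on the centre line of the jaws, within the pads' length; the fingertips stand manip.finger_overhang ahead of it and the grasp point (between the pads) lies 11 mm behind it (manip.finger_overhang is the distance from the TCP to the fingertips, in mm); y points along the fingers, x is the direction in which the jaws open and shut, and the axes are right-handed (so a half turn about y gives the same grasp; the last joint's range is limited). The gripper opens to 94 mm and grips with 3 to 60 N. Pads are 16 mm wide; open, the fingers measure 119 mm over their backs; the gripper's body (75 mm by 177 mm) begins 78 mm behind the grasp point.
Start: joints at [1.188, 0.3, 1.521, -0, 1.321, -0.067], TCP at [170.815, 522.792, 213.446] pointing down, gripper open.
Joint ranges: [-3.03, 3.03], [-0.79, 2.21], [0.23, 2.52], [-1.04, 4.18], [0, 3.07], [-2.55, 2.55]. Speed limits (rad/s): [2.22, 2.22, 2.57, 3.14, 3.14, 3.14].

## Interface

Orientations are given as [roll, pitch, yaw] about the fixed x, y, z axes, in that order (R = Rz(yaw) Ry(pitch) Rx(roll)).
In Python, from cell import monitor, viewer, ticket, manip gives the robot as it stands.
- The arm moves only by the shell command python3 -m jog 'ROWS' [FORCE]. ROWS is JSON, a list of rows, each an object of numbers: "grip": the finger opening in cm, from 0 to 9.4; "dx", "dy", "dz": the shift along the tool's x, y, z in cm; "spin": the turn about the tool's y in degrees. In form: [{"grip": .., "dx": .., "dy": .., "dz": .., "spin": ..}, ...]. A call has 1 to 20 rows; each row is the pose to reach, as a shift and turn from the pose commanded when the call began, along the tool's axes at that moment; what a row does not reach only later rows make up. A row lasts 1/8 s, in which the tool goes at most 62.5 mm and 10.7 degrees, less where a joint would pass 70% of its speed; a pose out of reach is approached as far as the arm can. A call with a gripper value outside its range is refused whole. The fingers move at their own pace and stop on an object; FORCE is the grip in N (left out, the last holds). Time passes only in rows, so rows that repeat a pose let the fingers close. It gives the time, the measured TCP pose, the force and the opening at its end, in the units of the state.
- monitor.read_state(): the state, without advancing time (a new reading comes with each control period).
- viewer.camera(name): name is "scene" or "top"; returns a dict with "color" (384x512x3 uint8, red, green, blue), "vertical_fov" (degrees; the focal length in pixels is half the picture's height over the tangent of half this angle, whatever the lens; pixels are square), "cx", "cy" (the principal point, pixels), "rvec" (rotation vector, rad) and "tvec" (3), from world to camera coordinates, as OpenCV has them. Camera axes: x right, y down, z forward; pixel columns grow to the right and rows downward; lengths in mm; the calibration is good to about 2 mm. A picture is of the moment at which its call begins. There is no depth.
- ticket.sign_off(): hands the job in, once; it reports no verdict.
The state is a dict: "clock": time; "joints": joint angles; "qd": joint speeds; "effort": joint torques, N m; "eef_pos": TCP position; "eef_rot": TCP orientation; "wrist_force": force on the tool from outside, world axes, zero at the start; "moment": the same for the moment, N m; "finger_gap": finger opening in mm.
Only numpy, scipy, OpenCV 4.12 (cv2) and the standard library are available. Lean on these libraries where they do the work, as an engineer would, in place of code of your own. Each camera call takes 0.05 s, during which the arm holds its last target. There are 200 camera calls.

## Working session

There is one attempt and no reset: what is moved stays moved. The work goes in short steps, Python scripts to look and compute and a shell command to move; the robot and the scene stay as the last step left them, time stands still between calls to the robot, and variables do not carry over. Pictures are saved under pics/ and viewed, about 8 in all and at most 12, crops included, and the job is handed in when it is done.

```bash
ls; mkdir -p pics; cat > h.py <<'E'
import numpy as np, cv2
from cell import monitor, viewer, ticket, manip
def K(c):
    h=c["color"].shape[0]; f=h/2/np.tan(np.radians(c["vertical_fov"])/2)
    return np.array([[f,0,c["cx"]],[0,f,c["cy"]],[0,0,1.]])
def ray(c,u,v):
    R=cv2.Rodrigues(np.array(c["rvec"],float))[0]; t=np.array(c["tvec"],float)
    return -R.T@t, R.T@np.linalg.inv(K(c))@np.array([u,v,1.])
def onz(c,u,v,z):
    o,d=ray(c,u,v); return o+d*(z-o[2])/d[2]
def proj(c,P):
    return cv2.projectPoints(np.array(P,float).reshape(-1,3),np.array(c["rvec"],float),np.array(c["tvec"],float),K(c),None)[0][:,0]
def snap(n,fn=None):
    c=viewer.camera(n)
    if fn: cv2.imwrite(fn,c["color"][:,:,::-1])
    return c
E
python3 - <<'E'
from h import *
import pickle
print(monitor.read_state(), manip.finger_overhang)
a=snap("scene","pics/s0.png");b=snap("top","pics/t0.png")
pickle.dump((a,b),open("c0.pkl","wb"))
for c in(a,b):print({k:v for k,v in c.items() if k!="color"}, ray(c,256,192))
E
```

```text
pics
{'clock': 0.0, 'joints': array([ 1.18839275e+00,  3.00458403e-01,  1.52158916e+00, -1.88325754e-05,
        1.32071435e+00, -6.65871697e-02]), 'qd': array([-9.77413680e-04,  3.51976032e-05,  5.29876624e-04,  3.98766884e-04,
       -2.48163735e-03,  1.07913180e-04]), 'effort': array([ 9.66912557e-04, -5.31803298e+01, -3.52722323e+01,  7.08350586e-02,
        2.44040682e-02, -5.50211814e-05]), 'eef_pos': array([170.72888291, 522.55561303, 212.88987784]), 'eef_rot': array([-1.57073673e+00,  1.16788573e-03,  1.25498463e+00]), 'wrist_force': array([ 0.20119106, -0.24383239,  0.39692554]), 'moment': array([-0.02650627,  0.02220762,  0.02024158]), 'finger_gap': 94.15732952593697} 8.0
{'vertical_fov': 51.82714868166418, 'cx': 255.12434405895482, 'cy': 187.4790661751783, 'rvec': array([ 1.34193554,  2.03703319, -1.01458964]), 'tvec': array([ 224.25324109, -237.07423425, 1545.73460766])} (array([1356.1582201 ,  333.63681943,  738.45144781]), array([-0.73029358, -0.30786955, -0.60993723]))
{'vertical_fov': 53.747027337034226, 'cx': 251.79815349293122, 'cy': 184.0062876289685, 'rvec': array([ 2.12752917, -2.15595698,  0.10702476]), 'tvec': array([   9.31019447,  548.92553816, 1006.99415225])} (array([ 415.53570414,  -26.64244217, 1068.67366754]), array([ 0.10699659,  0.01673486, -0.99440424]))
```

```bash
python3 -c "
import cv2
for n in 's0','t0':
    i=cv2.imread(f'pics/{n}.png'); cv2.imwrite(f'pics/{n}b.png',cv2.resize(i,(800,600),interpolation=cv2.INTER_CUBIC))"
```

```text
(no output)
```

View pics/t0b.png

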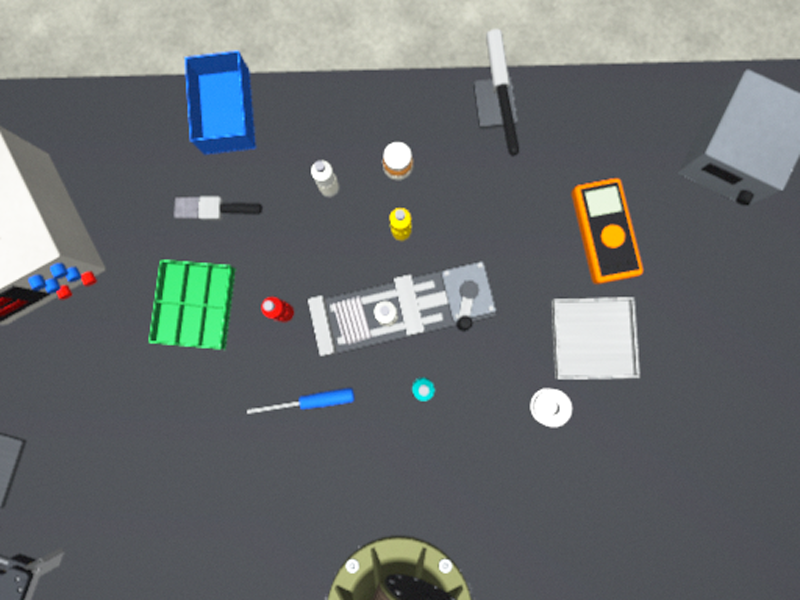

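View pics/s0b.png

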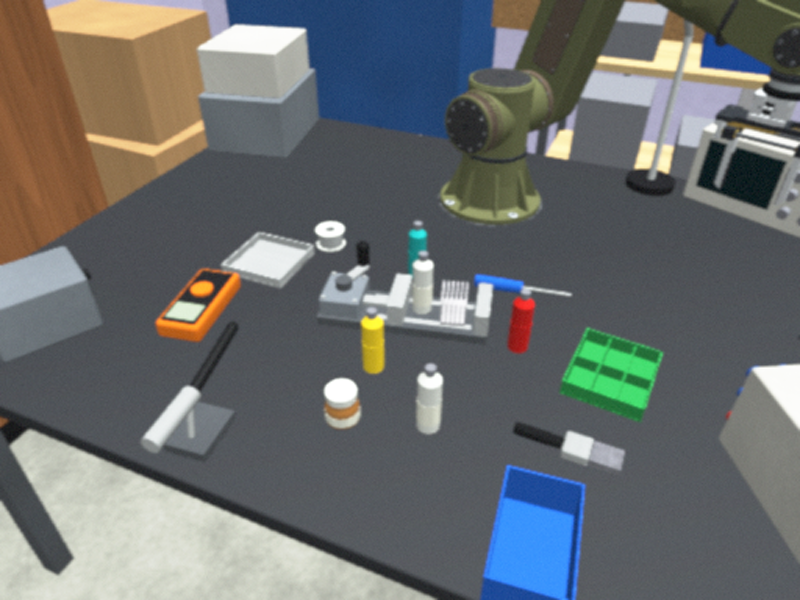

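The top view shows (in 800x600 px) the vise from the fixed jaw at (320,325) to the housing at (470,290), with the crank axis at (469,290) and the knob at (464,323). The bottle nozzle is at (386,313), the tray at (596,338) and the parts box on the left. The scene view agrees: white bottle at (423,285), knob at (363,252). Next I'll measure these.

```bash
cat > m.py <<'E'
from h import *
import pickle
a,b=pickle.load(open("c0.pkl","rb"))
s=1/1.5625
def T(u,v,z): return onz(b,(u+.5)*s-.5,(v+.5)*s-.5,z).round(1)[:2]
def S(u,v,z): return onz(a,(u+.5)*s-.5,(v+.5)*s-.5,z).round(1)[:2]
g=cv2.cvtColor(b["color"],cv2.COLOR_RGB2GRAY)
hsv=cv2.cvtColor(b["color"],cv2.COLOR_RGB2HSV)
# fixed-jaw top, sliding-jaw top: brightest blobs
for nm,(x0,y0,x1,y1),lo in(("fixed",(190,180,216,232),170),("slide",(248,172,274,218),170),("tray",(345,180,415,250),120),("vise",(190,160,322,230),0)):
    m=np.zeros_like(g); m[y0:y1,x0:x1]=(g[y0:y1,x0:x1]>lo)*255
    if nm=="vise": continue
    cs=cv2.findContours(m,cv2.RETR_EXTERNAL,cv2.CHAIN_APPROX_NONE)[0]; c=max(cs,key=cv2.contourArea)
    r=cv2.minAreaRect(c); z=22 if nm=="tray" else 65
    print(nm,r,len(cs),onz(b,*r[0],z).round(1),[onz(b,*p,z)[:2].round(0) for p in cv2.boxPoints(r)])
def dark(c,x0,y0,x1,y1,t):
    g=cv2.cvtColor(c["color"],cv2.COLOR_RGB2GRAY); m=np.zeros_like(g); m[y0:y1,x0:x1]=(g[y0:y1,x0:x1]<t)*255
    cs=cv2.findContours(m,cv2.RETR_EXTERNAL,cv2.CHAIN_APPROX_NONE)[0]; k=max(cs,key=cv2.contourArea); return k,cv2.minAreaRect(k)
k,r=dark(b,285,198,308,214,35);print("knob top",r,onz(b,*r[0],110).round(1))
k2,r2=dark(a,222,150,240,172,40);print("knob scene",r2,onz(a,*r2[0],100).round(1))
print("axis",T(469,289,75),S(344,284,75)); print("nozzle",T(386,312,144),S(423,254,144))
for nm,p in dict(hA=(443,270),hB=(483,263),hC=(495,310)).items(): print(nm,T(*p,56))
E
python3 m.py
python3 - <<'E'
import cv2
i=cv2.imread('pics/t0.png')[160:235,190:325]; j=cv2.imread('pics/s0.png')[130:220,200:330]
cv2.imwrite('pics/z.png',cv2.vconcat([cv2.resize(i,(520,289),interpolation=2),cv2.resize(j,(520,360),interpolation=2)][:2])[:600])
E
```

```text
fixed ((204.75364685058594, 208.01708984375), (37.6453971862793, 9.149436950683594), 77.90524291992188) 2 [482.7 127.1  65. ] [array([530., 150.]), array([535., 126.]), array([436., 105.]), array([432., 128.])]
slide ((260.5, 194.5), (37.0, 25.0), 90.0) 1 [516.7 -21.6  65. ] [array([567.,  11.]), array([566., -56.]), array([467., -54.]), array([468.,  12.])]
tray ((380.7723388671875, 216.30911254882812), (52.71784210205078, 54.91609191894531), 87.70938873291016) 3 [ 456.5 -348.7   22. ] [array([ 527., -275.]), array([ 531., -425.]), array([ 388., -421.]), array([ 383., -274.])]
knob top ((294.9705505371094, 209.38233947753906), (5.830951690673828, 2.057982921600342), 30.963754653930664) [ 473.2 -108.2  110. ]
knob scene ((232.0, 162.5), (6.0, 11.0), 0.0) [ 489.1 -108.9  100. ]
axis [ 539.9 -126. ] [ 557.8 -114.5]
nozzle [496.9  11.5] [506.4  18.1]
hA [576.  -84.1]
hB [ 587.2 -153.3]
hC [ 505.5 -171.2]
```

View pics/z.png

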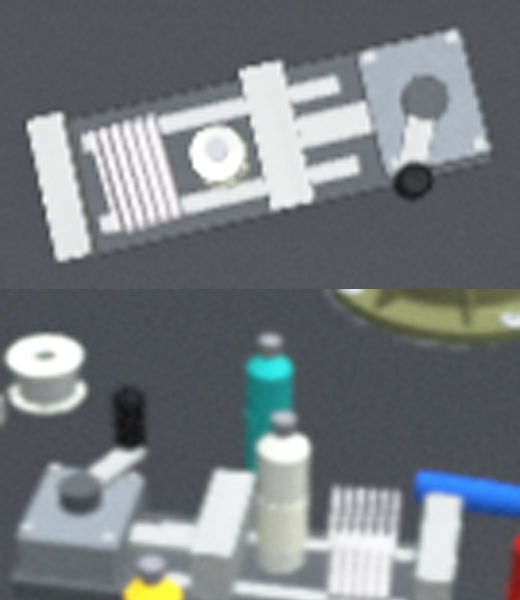

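The crop shows the knob (top view) at crop px (413,181) and the hub at (425,99), so the crank is already past 0. The bottle's shoulder circle is at (217,154). Now I'll triangulate.

```bash
cat >> m.py <<'E'
print("-----")
tc=lambda u,v:((u+.5)/3.852-.5+190,(v+.5)/3.852-.5+160)
sc=lambda u,v:((u+.5)/4-.5+200,(v-289+.5)/4-.5+130)
def tri(p,q):
    o1,d1=ray(b,*p);o2,d2=ray(a,*q);d1/=np.linalg.norm(d1);d2/=np.linalg.norm(d2)
    x=np.linalg.lstsq(np.c_[d1,-d2],o2-o1,rcond=None)[0];P=o1+d1*x[0];Q=o2+d2*x[1];return ((P+Q)/2).round(1),np.linalg.norm(P-Q).round(1)
print("knob top c",onz(b,*tc(413,181),115).round(1),"scene mid",onz(a,*sc(129,416),100).round(1),"tri top",tri(tc(413,178),sc(129,394)))
print("hub tri",tri(tc(425,95),sc(81,480)), onz(b,*tc(425,99),75),onz(a,*sc(81,490),75))
print("bottle shoulder",onz(b,*tc(216,153),120).round(1),"tri nozzle",tri(tc(217,149),sc(285,417)), "bottle scene mid z70",onz(a,*sc(283,498),75).round(1))
print("jaw face",[onz(b,*tc(*p),65)[:2].round(1) for p in((243,70),(272,209))],"fixed face",[onz(b,*tc(*p),65)[:2].round(1) for p in((65,114),(90,252))])
print("hs corners",[onz(b,*tc(*p),70)[:2].round(1) for p in((85,128),(150,114),(182,215),(125,232))])
E
python3 m.py | sed '1,/-----/d'
```

```text
knob top c [ 479.8 -112.7  115. ] scene mid [ 483.8 -111.8  100. ] tri top (array([ 481.5, -112.4,  117.7]), np.float64(0.2))
hub tri (array([ 540.6, -124.9,   75.7]), np.float64(2.3)) [ 538.43488908 -125.95788635   75.        ] [ 550.47534247 -118.60388009   75.        ]
bottle shoulder [499.4  15.4 120. ] tri nozzle (array([499.6,  15. , 141.6]), np.float64(2.6)) bottle scene mid z70 [502.   17.8  75. ]
jaw face [array([561.9,  -1.4]), array([465.2, -20.2])] fixed face [array([532.9, 122.6]), array([437.4, 105. ])]
hs corners [array([522.4, 108. ]), array([531.5,  63. ]), array([461.6,  41.3]), array([450.5,  80.4])]
```

```bash
python3 -m jog '[{"grip":9.4,"dx":-38,"dy":0,"dz":-47,"spin":71.9},{"grip":9.4,"dx":-38,"dy":0,"dz":-47,"spin":71.9},{"grip":9.4,"dx":-38,"dy":0,"dz":-47,"spin":71.9},{"grip":9.4,"dx":-38,"dy":0,"dz":-47,"spin":71.9},{"grip":9.4,"dx":-38,"dy":0,"dz":-47,"spin":71.9},{"grip":9.4,"dx":-38,"dy":0,"dz":-47,"spin":71.9},{"grip":9.4,"dx":-38,"dy":0,"dz":-47,"spin":71.9},{"grip":9.4,"dx":-38,"dy":0,"dz":-47,"spin":71.9},{"grip":9.4,"dx":-38,"dy":0,"dz":-47,"spin":71.9},{"grip":9.4,"dx":-38,"dy":0,"dz":-47,"spin":71.9},{"grip":9.4,"dx":-38,"dy":0,"dz":-47,"spin":71.9},{"grip":9.4,"dx":-38,"dy":0,"dz":-47,"spin":71.9},{"grip":9.4,"dx":-38,"dy":0,"dz":-47,"spin":71.9},{"grip":9.4,"dx":-38,"dy":0,"dz":-47,"spin":71.9}]' 20
```

```text
clock: 1.85
eef_pos: [499.3, 16.4, 213.7]
eef_rot: [-1.571, -0.0, 0.001]
wrist_force: [0.3, -1.4, -0.8]
finger_gap: 93.7
```

```bash
python3 -m jog '[{"grip":9.4,"dy":4},{"grip":7,"dy":8},{"grip":6,"dy":11},{"grip":5.5,"dy":12.5},{"grip":5.0,"dy":12.5},{"grip":4.4,"dy":12.5},{"grip":4.0,"dy":12.5}]' 12; python3 - <<'E'
from h import *
c=snap("scene"); d=snap("top")
i=cv2.resize(c["color"][110:220,200:330],(520,440),interpolation=2)
cv2.imwrite("pics/g1.png",i[:,:,::-1])
E
```

```text
validation failed for argument at $[0]...
```

View pics/g1.png

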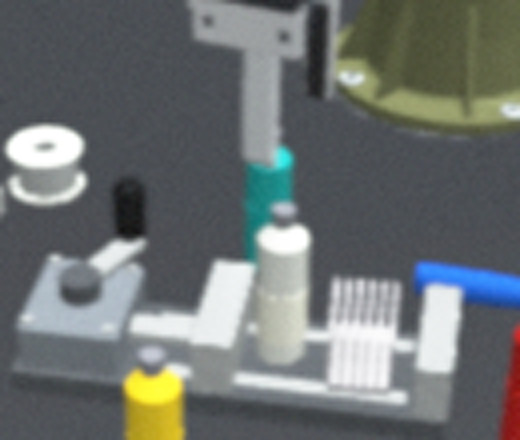

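The call was refused because rows need every field. The picture shows the open fingers above the bottle (bottle nozzle at (284,213)) and nothing moved.

```bash
python3 -m jog '[{"grip":9.4,"dx":0,"dy":4,"dz":0,"spin":0},{"grip":9.4,"dx":0,"dy":8,"dz":0,"spin":0},{"grip":7.5,"dx":0,"dy":11,"dz":0,"spin":0},{"grip":6,"dx":0,"dy":12.5,"dz":0,"spin":0},{"grip":5,"dx":0,"dy":12.5,"dz":0,"spin":0},{"grip":4.4,"dx":0,"dy":12.5,"dz":0,"spin":0},{"grip":4.2,"dx":0,"dy":12.5,"dz":0,"spin":0},{"grip":4.0,"dx":0,"dy":12.5,"dz":0,"spin":0},{"grip":4.0,"dx":0,"dy":12.5,"dz":0,"spin":0}]' 12; python3 - <<'E'
from h import *
c=snap("scene"); d=snap("top")
i=cv2.resize(c["color"][110:220,200:330],(520,440),interpolation=2)
cv2.imwrite("pics/g2.png",i[:,:,::-1])
E
```

```text
clock: 3.08
eef_pos: [499.6, 15.6, 88.7]
eef_rot: [-1.571, -0.0, 0.0]
wrist_force: [-0.2, -0.4, 0.1]
finger_gap: 39.8
```

View pics/g2.png

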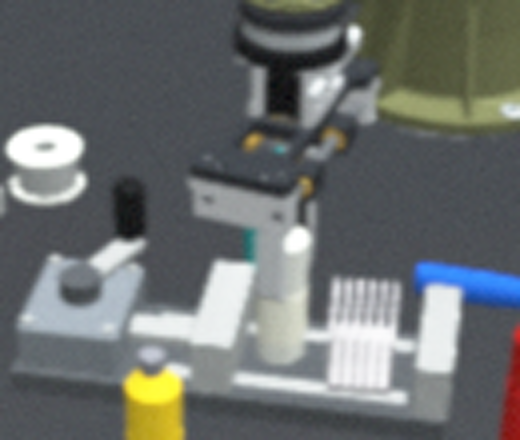

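```bash
python3 - <<'E'
from h import *
c=snap("scene")
f=lambda P:((proj(c,P)-[200,110]+.5)*4-.5).round(0)
print(f([[499.6,15.6,z] for z in(20,60,100,144)])); print(f([[522,15.6,90],[522,7.6,90],[522,23.6,90]]))
E
```

```text
[[279. 347.]
 [281. 303.]
 [282. 258.]
 [284. 205.]]
[[270. 286.]
 [260. 284.]
 [281. 289.]]
```

The projection matches: the bottle axis and the finger are where they should be. Close and lift.

```bash
python3 -m jog '[{"grip":3.0,"dx":0,"dy":0,"dz":0,"spin":0},{"grip":3.0,"dx":0,"dy":0,"dz":0,"spin":0},{"grip":3.0,"dx":0,"dy":0,"dz":0,"spin":0},{"grip":3.0,"dx":0,"dy":0,"dz":0,"spin":0},{"grip":3.0,"dx":0,"dy":-0.5,"dz":0,"spin":0},{"grip":3.0,"dx":0,"dy":-2,"dz":0,"spin":0},{"grip":3.0,"dx":0,"dy":-4,"dz":0,"spin":0},{"grip":3.0,"dx":0,"dy":-7,"dz":0,"spin":0},{"grip":3.0,"dx":0,"dy":-10,"dz":0,"spin":0},{"grip":3.0,"dx":0,"dy":-13,"dz":0,"spin":0},{"grip":3.0,"dx":0,"dy":-14,"dz":0,"spin":0},{"grip":3.0,"dx":0,"dy":-14,"dz":0,"spin":0}]' 20; python3 - <<'E'
from h import *
c=snap("scene")
i=cv2.resize(c["color"][60:220,180:330],(600,640),interpolation=2)[:600]
cv2.imwrite("pics/g3.png",i[:,:,::-1])
E
```

```text
clock: 4.72
eef_pos: [499.5, 15.6, 228.6]
eef_rot: [-1.571, -0.001, 0.0]
wrist_force: [-0.3, -0.5, -2.4]
finger_gap: 35.5
```

View pics/g3.png

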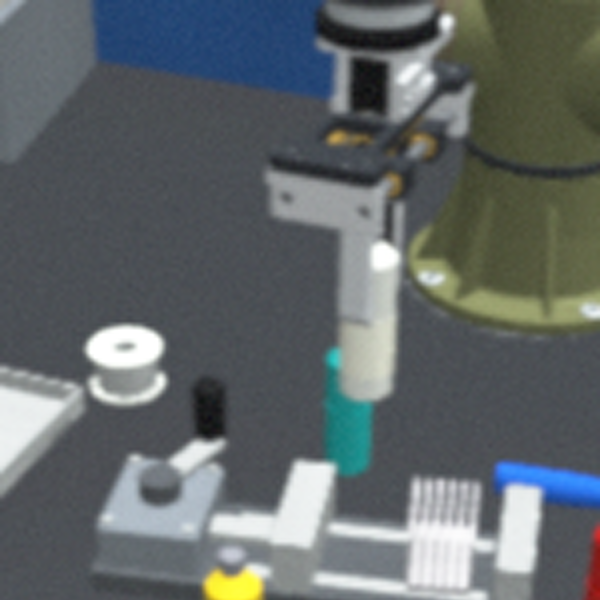

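The bottle has been lifted clear and is upright, with its base at about (365,390) in the crop. Now carry it to the tray.

```bash
python3 -m jog '[{"grip":3.0,"dx":-0.2,"dy":0,"dz":-1.5,"spin":0},{"grip":3.0,"dx":-0.5,"dy":0,"dz":-4.5,"spin":0},{"grip":3.0,"dx":-1,"dy":0,"dz":-8.5,"spin":0},{"grip":3.0,"dx":-1.5,"dy":0,"dz":-13,"spin":0},{"grip":3.0,"dx":-2,"dy":0,"dz":-17.5,"spin":0},{"grip":3.0,"dx":-2.6,"dy":0,"dz":-22,"spin":0},{"grip":3.0,"dx":-3.2,"dy":0,"dz":-26.5,"spin":0},{"grip":3.0,"dx":-3.7,"dy":0,"dz":-31,"spin":0},{"grip":3.0,"dx":-4.1,"dy":0,"dz":-34.5,"spin":0},{"grip":3.0,"dx":-4.3,"dy":1,"dz":-36.5,"spin":0},{"grip":3.0,"dx":-4.3,"dy":4,"dz":-36.5,"spin":0},{"grip":3.0,"dx":-4.3,"dy":8,"dz":-36.5,"spin":0},{"grip":3.0,"dx":-4.3,"dy":11.5,"dz":-36.5,"spin":0},{"grip":3.0,"dx":-4.3,"dy":13.5,"dz":-36.5,"spin":0},{"grip":3.0,"dx":-4.3,"dy":14.5,"dz":-36.5,"spin":0},{"grip":3.0,"dx":-4.3,"dy":14.8,"dz":-36.5,"spin":0},{"grip":3.0,"dx":-4.3,"dy":15,"dz":-36.5,"spin":0},{"grip":3.0,"dx":-4.3,"dy":15,"dz":-36.5,"spin":0}]' 20; python3 - <<'E'
from h import *
c=snap("top")
cv2.imwrite("pics/p1.png",cv2.resize(c["color"][150:270,280:440],(640,480),interpolation=2)[:,:,::-1])
E
```

```text
clock: 7.02
eef_pos: [456.8, -349.5, 78.9]
eef_rot: [-1.571, -0.001, 0.0]
wrist_force: [0.7, -0.1, -1.4]
finger_gap: 35.7
```

```bash
python3 -m jog '[{"grip":3.0,"dx":0,"dy":0.15,"dz":0,"spin":0},{"grip":3.0,"dx":0,"dy":0.3,"dz":0,"spin":0},{"grip":3.0,"dx":0,"dy":0.3,"dz":0,"spin":0}]' 20
```

```text
clock: 7.45
eef_pos: [456.6, -349.4, 75.3]
eef_rot: [-1.571, 0.0, 0.0]
wrist_force: [0.7, -0.4, -1.6]
finger_gap: 35.8
```

View pics/p1.png

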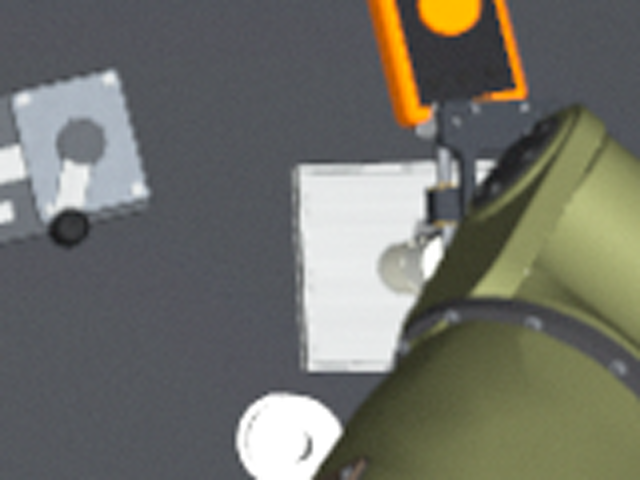

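The bottle is inside the tray outline (its base is around crop px (403,268)). Lower the last millimetres until there is contact.

```bash
python3 -m jog '[{"grip":3.0,"dx":0,"dy":0.1,"dz":0,"spin":0},{"grip":3.0,"dx":0,"dy":0.2,"dz":0,"spin":0},{"grip":3.0,"dx":0,"dy":0.2,"dz":0,"spin":0}]' 20
```

```text
clock: 7.82
eef_pos: [456.6, -349.4, 73.4]
eef_rot: [-1.571, 0.0, 0.0]
wrist_force: [-0.1, 0.6, -2.0]
finger_gap: 35.5
```

```bash
python3 -m jog '[{"grip":3.0,"dx":0,"dy":0.05,"dz":0,"spin":0},{"grip":3.0,"dx":0,"dy":0.1,"dz":0,"spin":0},{"grip":3.0,"dx":0,"dy":0.1,"dz":0,"spin":0}]' 20
```

```text
clock: 8.2
eef_pos: [456.6, -349.4, 72.6]
eef_rot: [-1.571, -0.0, 0.0]
wrist_force: [-1.1, 0.1, -0.3]
finger_gap: 35.7
```

```bash
python3 -m jog '[{"grip":3.0,"dx":0,"dy":0.05,"dz":0,"spin":0},{"grip":3.0,"dx":0,"dy":0.05,"dz":0,"spin":0}]' 20
```

```text
clock: 8.45
eef_pos: [456.8, -349.5, 72.5]
eef_rot: [-1.571, -0.0, 0.0]
wrist_force: [-2.6, 0.7, 3.9]
finger_gap: 36.0
```

Contact. Release and retreat upward.

```bash
python3 -m jog '[{"grip":3.8,"dx":0,"dy":0,"dz":0,"spin":0},{"grip":4.2,"dx":0,"dy":0,"dz":0,"spin":0},{"grip":5,"dx":0,"dy":0,"dz":0,"spin":0},{"grip":6,"dx":0,"dy":0,"dz":0,"spin":0},{"grip":6,"dx":0,"dy":0,"dz":0,"spin":0},{"grip":6,"dx":0,"dy":-3,"dz":0,"spin":0},{"grip":6,"dx":0,"dy":-7,"dz":0,"spin":0},{"grip":6,"dx":0,"dy":-11,"dz":0,"spin":0},{"grip":6,"dx":0,"dy":-13,"dz":0,"spin":0},{"grip":6,"dx":0,"dy":-13,"dz":0,"spin":0}]' 20
```

```text
clock: 9.7
eef_pos: [457.0, -349.7, 203.2]
eef_rot: [-1.573, -0.002, 0.0]
wrist_force: [-0.2, -0.6, -0.6]
finger_gap: 60.2
```

```bash
python3 -m jog '[{"grip":6,"dx":0.5,"dy":0,"dz":5,"spin":0},{"grip":6,"dx":1,"dy":0,"dz":10,"spin":0},{"grip":6,"dx":1.6,"dy":0,"dz":15,"spin":0},{"grip":6,"dx":2.2,"dy":0,"dz":20,"spin":0},{"grip":6,"dx":2.4,"dy":0,"dz":23.7,"spin":0},{"grip":6,"dx":2.4,"dy":4,"dz":23.7,"spin":0},{"grip":6,"dx":2.4,"dy":8,"dz":23.7,"spin":0},{"grip":6,"dx":2.4,"dy":10.5,"dz":23.7,"spin":0},{"grip":5,"dx":2.4,"dy":11.1,"dz":23.7,"spin":0},{"grip":4,"dx":2.4,"dy":11.1,"dz":23.7,"spin":0},{"grip":4,"dx":2.4,"dy":11.1,"dz":23.7,"spin":0}]' 20;  python3 - <<'E'
from h import *
c=snap("scene")
i=cv2.resize(c["color"][90:220,130:310],(792,572),interpolation=2)
cv2.imwrite("pics/k1.png",i[:,:,::-1])
s=monitor.read_state()["eef_pos"]
print(((proj(c,[[s[0],s[1],75],[s[0],s[1],123],[456.8,-349.5,5],[456.8,-349.5,129]])-[130,90]+.5)*4.4-.5).round(0))
E
```

```text
clock: 11.08
eef_pos: [481.0, -112.5, 91.8]
eef_rot: [-1.571, -0.001, 0.0]
wrist_force: [0.6, 0.3, -0.8]
finger_gap: 40.4
[[452. 344.]
 [450. 284.]
 [187. 335.]
 [165. 190.]]
```

View pics/k1.png

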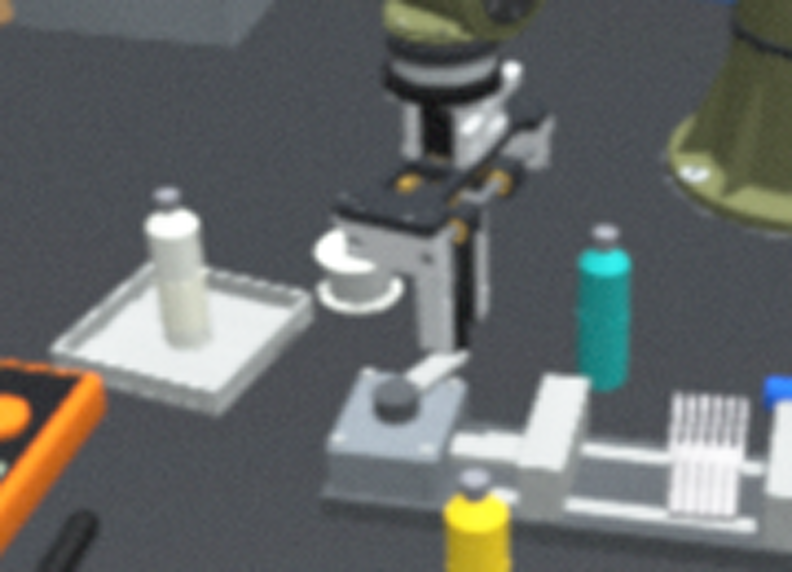

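The bottle stands upright in the tray, at crop px (182,270). The fingers straddle the black knob near (460,320). Grip the knob.

```bash
python3 -m jog '[{"grip":1.8,"dx":0,"dy":0,"dz":0,"spin":0},{"grip":1.8,"dx":0,"dy":0,"dz":0,"spin":0},{"grip":1.8,"dx":0,"dy":0,"dz":0,"spin":0},{"grip":1.8,"dx":0,"dy":0,"dz":0,"spin":0}]' 30
```

```text
clock: 11.62
eef_pos: [482.3, -112.5, 91.5]
eef_rot: [-1.571, -0.005, 0.0]
wrist_force: [13.2, 1.0, -4.8]
finger_gap: 23.7
```

```bash
python3 -m jog '[{"grip":1.8,"dx":0.2,"dy":0,"dz":0,"spin":0},{"grip":1.8,"dx":0.2,"dy":0,"dz":0,"spin":0}]' 30; cat > arc.py <<'E'
# offsets (cm: dx,dz) from current commanded pose for cranking; args: axis x,y, commanded x,y, step deg, n
import sys; from math import *
ax,ay,x,y,st,n=map(float,sys.argv[1:]); th=atan2(y-ay,x-ax); r=hypot(y-ay,x-ax)
print("r",r,"th",degrees(th))
for i in range(1,int(n)+1):
    t=th-radians(st)*i; print(i,"dx",round((ax+60*cos(t)-x)/10,1),"dz",round((ay+60*sin(t)-y)/10,1))
E
python3 arc.py 541 -125.5 483.5 -112.5 10 8
```

```text
clock: 11.88
eef_pos: [482.5, -112.5, 91.4]
eef_rot: [-1.571, 0.0, 0.0]
wrist_force: [-2.7, -0.6, 5.7]
finger_gap: 23.0
r 58.95125104694556 th 167.2603532075179
1 dx 0.2 dz 1.0
2 dx 0.7 dz 1.9
3 dx 1.3 dz 2.8
4 dx 2.1 dz 3.5
5 dx 3.0 dz 4.0
6 dx 4.0 dz 4.4
7 dx 5.0 dz 4.7
8 dx 6.0 dz 4.7
```

```bash
python3 -m jog '[{"grip":1.8,"dx":0.1,"dy":0,"dz":0.5,"spin":0},{"grip":1.8,"dx":0.3,"dy":0,"dz":1,"spin":0},{"grip":1.8,"dx":0.5,"dy":0,"dz":1.5,"spin":0},{"grip":1.8,"dx":0.7,"dy":0,"dz":1.9,"spin":0},{"grip":1.8,"dx":1.0,"dy":0,"dz":2.4,"spin":0},{"grip":1.8,"dx":1.3,"dy":0,"dz":2.8,"spin":0},{"grip":1.8,"dx":1.3,"dy":0,"dz":2.8,"spin":0}]' 30
python3 -c "
from cell import monitor;s=monitor.read_state();print(s['eef_pos'],s['wrist_force'],s['moment'])"
```

```text
clock: 12.75
eef_pos: [496.2, -85.0, 91.4]
eef_rot: [-1.572, -0.001, 0.0]
wrist_force: [1.8, -5.3, 1.4]
finger_gap: 23.1
[496.16442569 -85.03795549  91.44298328] [ 1.78001986 -5.25625002  1.36862306] [-1.06271734 -0.25070365  0.01450123]
```

```bash
python3 arc.py 541 -125.5 496.2 -84.7 8 20
```

```text
r 60.594389179197115 th 137.67542665602917
1 dx 0.6 dz 0.5
2 dx 1.3 dz 1.0
3 dx 2.1 dz 1.4
4 dx 2.9 dz 1.7
5 dx 3.7 dz 1.9
6 dx 4.5 dz 1.9
7 dx 5.3 dz 1.9
8 dx 6.2 dz 1.7
9 dx 7.0 dz 1.4
10 dx 7.7 dz 1.0
11 dx 8.4 dz 0.5
12 dx 9.0 dz -0.1
13 dx 9.5 dz -0.8
14 dx 9.9 dz -1.5
15 dx 10.2 dz -2.3
16 dx 10.4 dz -3.1
17 dx 10.5 dz -3.9
18 dx 10.4 dz -4.7
19 dx 10.3 dz -5.6
20 dx 10.0 dz -6.4
```

```bash
python3 -m jog '[{"grip":1.8,"dx":0.6,"dy":0,"dz":0.5,"spin":0},{"grip":1.8,"dx":1.3,"dy":0,"dz":1.0,"spin":0},{"grip":1.8,"dx":2.1,"dy":0,"dz":1.4,"spin":0},{"grip":1.8,"dx":2.9,"dy":0,"dz":1.7,"spin":0},{"grip":1.8,"dx":3.7,"dy":0,"dz":1.9,"spin":0},{"grip":1.8,"dx":4.5,"dy":0,"dz":1.9,"spin":0},{"grip":1.8,"dx":5.3,"dy":0,"dz":1.9,"spin":0},{"grip":1.8,"dx":6.2,"dy":0,"dz":1.7,"spin":0}]' 30
python3 -c "
from cell import monitor;s=monitor.read_state();print(s['eef_pos'],s['wrist_force'],s['moment'])"
```

```text
clock: 13.75
eef_pos: [557.2, -67.0, 91.4]
eef_rot: [-1.57, 0.002, 0.0]
wrist_force: [-7.2, 1.1, 8.4]
finger_gap: 23.6
[557.15523397 -66.99070594  91.37906074] [-7.21664704  1.12392103  8.43506758] [ 0.22640191  1.66349198 -0.02016868]
```

```bash
python3 -m jog '[{"grip":1.8,"dx":0.8,"dy":0,"dz":-0.3,"spin":0},{"grip":1.8,"dx":1.5,"dy":0,"dz":-0.7,"spin":0},{"grip":1.8,"dx":2.2,"dy":0,"dz":-1.2,"spin":0},{"grip":1.8,"dx":2.8,"dy":0,"dz":-1.8,"spin":0},{"grip":1.8,"dx":3.3,"dy":0,"dz":-2.5,"spin":0},{"grip":1.8,"dx":3.7,"dy":0,"dz":-3.2,"spin":0},{"grip":1.8,"dx":4.0,"dy":0,"dz":-4.0,"spin":0},{"grip":1.8,"dx":4.2,"dy":0,"dz":-4.8,"spin":0},{"grip":1.8,"dx":4.3,"dy":0,"dz":-5.6,"spin":0},{"grip":1.8,"dx":4.3,"dy":0,"dz":-5.6,"spin":0}]' 30
python3 -c "
from cell import monitor;s=monitor.read_state();print(s['eef_pos'],s['wrist_force'],s['moment'])"; python3 arc.py 541 -125.5 600.9 -123.3 8 16
```

```text
clock: 15.0
eef_pos: [601.1, -123.4, 91.5]
eef_rot: [-1.571, -0.001, -0.0]
wrist_force: [3.3, 1.4, 4.7]
finger_gap: 23.7
[ 601.12896615 -123.40508572   91.51652526] [3.30866868 1.43118115 4.65349251] [ 0.15688167 -0.36526606  0.02672731]
r 59.940387052470705 th 2.1034070549842023
1 dx -0.0 dz -0.8
2 dx -0.2 dz -1.7
3 dx -0.4 dz -2.5
4 dx -0.8 dz -3.2
5 dx -1.3 dz -3.9
6 dx -1.8 dz -4.5
7 dx -2.5 dz -5.1
8 dx -3.2 dz -5.5
9 dx -3.9 dz -5.9
10 dx -4.7 dz -6.1
11 dx -5.6 dz -6.2
12 dx -6.4 dz -6.2
13 dx -7.2 dz -6.1
14 dx -8.0 dz -5.9
15 dx -8.8 dz -5.5
16 dx -9.5 dz -5.1
```

```bash
python3 -m jog '[{"grip":1.8,"dx":0,"dy":0,"dz":-0.8,"spin":0},{"grip":1.8,"dx":-0.2,"dy":0,"dz":-1.7,"spin":0},{"grip":1.8,"dx":-0.4,"dy":0,"dz":-2.5,"spin":0},{"grip":1.8,"dx":-0.8,"dy":0,"dz":-3.2,"spin":0},{"grip":1.8,"dx":-1.3,"dy":0,"dz":-3.9,"spin":0},{"grip":1.8,"dx":-1.8,"dy":0,"dz":-4.5,"spin":0},{"grip":1.8,"dx":-2.5,"dy":0,"dz":-5.1,"spin":0},{"grip":1.8,"dx":-3.2,"dy":0,"dz":-5.5,"spin":0},{"grip":1.8,"dx":-3.2,"dy":0,"dz":-5.5,"spin":0}]' 30
python3 - <<'E'
from h import *
s=monitor.read_state();print(s['eef_pos'],s['wrist_force'],s['moment'])
c=snap("top")
cv2.imwrite("pics/v1.png",cv2.resize(c["color"][150:240,180:330],(750,450),interpolation=2)[:,:,::-1])
E
python3 arc.py 541 -125.5 568.9 -178.5 3 20
```

```text
clock: 16.12
eef_pos: [568.5, -178.4, 91.4]
eef_rot: [-1.571, -0.0, -0.0]
wrist_force: [-0.9, 0.7, 6.3]
finger_gap: 23.8
[ 568.53377069 -178.42280582   91.42908684] [-0.94498157  0.73041038  6.31747177] [ 0.14590713  0.29331761 -0.02472668]
r 59.89499144335859 th -62.23700405061981
1 dx -0.3 dz -0.1
2 dx -0.6 dz -0.3
3 dx -0.9 dz -0.4
4 dx -1.2 dz -0.5
5 dx -1.5 dz -0.6
6 dx -1.8 dz -0.6
7 dx -2.1 dz -0.7
8 dx -2.4 dz -0.7
9 dx -2.7 dz -0.7
10 dx -3.0 dz -0.7
11 dx -3.3 dz -0.7
12 dx -3.6 dz -0.6
13 dx -4.0 dz -0.6
14 dx -4.3 dz -0.5
15 dx -4.6 dz -0.4
16 dx -4.9 dz -0.3
17 dx -5.2 dz -0.2
18 dx -5.4 dz -0.1
19 dx -5.7 dz 0.1
20 dx -6.0 dz 0.2
```

View pics/v1.png

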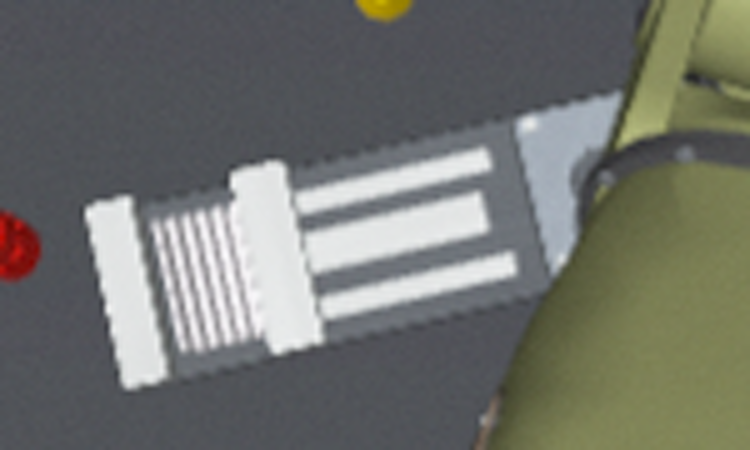

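The jaw (face at about (250,250) px) has reached the skewed heat sink, with roughly 10 mm still to go. I'll continue slowly while watching the force.

```bash
python3 -m jog '[{"grip":1.8,"dx":-0.3,"dy":0,"dz":-0.1,"spin":0},{"grip":1.8,"dx":-0.6,"dy":0,"dz":-0.3,"spin":0},{"grip":1.8,"dx":-0.9,"dy":0,"dz":-0.4,"spin":0},{"grip":1.8,"dx":-1.2,"dy":0,"dz":-0.5,"spin":0},{"grip":1.8,"dx":-1.5,"dy":0,"dz":-0.6,"spin":0},{"grip":1.8,"dx":-1.5,"dy":0,"dz":-0.6,"spin":0}]' 40
python3 -c "
from cell import monitor;s=monitor.read_state();print(s['eef_pos'],s['wrist_force'],s['moment'])"
```

```text
clock: 16.92
eef_pos: [554.1, -183.7, 91.4]
eef_rot: [-1.57, -0.001, 0.0]
wrist_force: [3.1, 5.9, 5.5]
finger_gap: 23.2
[ 554.1272238  -183.71998289   91.42122044] [3.12851127 5.85932647 5.49366952] [ 1.07272244 -0.29496432  0.02282097]
```

```bash
python3 -m jog '[{"grip":1.8,"dx":-0.2,"dy":0,"dz":0,"spin":0},{"grip":1.8,"dx":-0.4,"dy":0,"dz":0,"spin":0},{"grip":1.8,"dx":-0.6,"dy":0,"dz":0,"spin":0},{"grip":1.8,"dx":-0.6,"dy":0,"dz":0,"spin":0}]' 40
python3 -c "
from cell import monitor;s=monitor.read_state();print(s['eef_pos'],s['wrist_force'],s['moment'])"
```

```text
clock: 17.42
eef_pos: [548.4, -184.5, 91.5]
eef_rot: [-1.572, -0.002, 0.0]
wrist_force: [5.3, 0.5, 2.9]
finger_gap: 23.5
[ 548.42811638 -184.49412064   91.49390364] [5.30241458 0.48580294 2.94967703] [-0.03681841 -0.80929446  0.05797719]
```

```bash
python3 -m jog '[{"grip":1.8,"dx":-0.15,"dy":0,"dz":0,"spin":0},{"grip":1.8,"dx":-0.3,"dy":0,"dz":0,"spin":0},{"grip":1.8,"dx":-0.3,"dy":0,"dz":0,"spin":0}]' 40
python3 -c "
from cell import monitor;s=monitor.read_state();print(s['eef_pos'],s['wrist_force'],s['moment'])"
```

```text
clock: 17.8
eef_pos: [545.5, -184.7, 91.5]
eef_rot: [-1.572, -0.002, 0.0]
wrist_force: [6.1, -0.9, 3.4]
finger_gap: 23.3
[ 545.50866699 -184.71531992   91.51716416] [ 6.06844025 -0.91846908  3.4250504 ] [-0.36030704 -0.9794577   0.04629387]
```

```bash
python3 -m jog '[{"grip":1.8,"dx":-0.15,"dy":0,"dz":0,"spin":0},{"grip":1.8,"dx":-0.15,"dy":0,"dz":0,"spin":0}]' 40;  python3 -m jog '[{"grip":1.8,"dx":-0.15,"dy":0,"dz":0,"spin":0},{"grip":1.8,"dx":-0.15,"dy":0,"dz":0,"spin":0}]' 40; 
```

```text
clock: 18.05
eef_pos: [544.0, -184.8, 91.5]
eef_rot: [-1.572, -0.002, 0.0]
wrist_force: [6.2, -1.2, 2.4]
finger_gap: 23.2
clock: 18.3
eef_pos: [542.5, -184.9, 91.5]
eef_rot: [-1.572, -0.002, 0.0]
wrist_force: [6.6, -2.7, 2.9]
finger_gap: 22.9
```

```bash
python3 -m jog '[{"grip":1.8,"dx":-0.15,"dy":0,"dz":0,"spin":0},{"grip":1.8,"dx":-0.15,"dy":0,"dz":0,"spin":0}]' 40
```

```text
clock: 18.55
eef_pos: [541.0, -184.9, 91.5]
eef_rot: [-1.572, -0.002, 0.0]
wrist_force: [5.4, -1.6, 2.7]
finger_gap: 23.4
```

```bash
python3 -m jog '[{"grip":1.8,"dx":-0.15,"dy":0,"dz":0,"spin":0},{"grip":1.8,"dx":-0.15,"dy":0,"dz":0,"spin":0}]' 40;  python3 -m jog '[{"grip":1.8,"dx":-0.15,"dy":0,"dz":0,"spin":0},{"grip":1.8,"dx":-0.15,"dy":0,"dz":0,"spin":0}]' 40
```

```text
clock: 18.8
eef_pos: [539.5, -184.8, 91.5]
eef_rot: [-1.572, -0.002, 0.0]
wrist_force: [6.9, -2.3, 2.2]
finger_gap: 23.0
clock: 19.05
eef_pos: [538.0, -184.8, 91.5]
eef_rot: [-1.572, -0.002, 0.0]
wrist_force: [5.5, -1.2, 2.5]
finger_gap: 23.3
```

```bash
python3 -m jog '[{"grip":1.8,"dx":-0.15,"dy":0,"dz":0,"spin":0},{"grip":1.8,"dx":-0.15,"dy":0,"dz":0,"spin":0}]' 40
```

```text
clock: 19.3
eef_pos: [536.8, -184.7, 91.5]
eef_rot: [-1.572, -0.003, 0.0]
wrist_force: [9.6, -0.8, 1.1]
finger_gap: 23.0
```

```bash
python3 -m jog '[{"grip":1.8,"dx":-0.15,"dy":0,"dz":0.02,"spin":0},{"grip":1.8,"dx":-0.15,"dy":0,"dz":0.02,"spin":0}]' 40
```

```text
clock: 19.55
eef_pos: [536.5, -184.7, 91.7]
eef_rot: [-1.573, -0.006, 0.0]
wrist_force: [18.3, -2.0, -4.4]
finger_gap: 23.5
```

Force has risen to 18 N at the knob, so the clamp is tight (about 37 N at the jaw). Hold and look before letting go.

```bash
python3 -m jog '[{"grip":1.8,"dx":-0.03,"dy":0,"dz":0,"spin":0},{"grip":1.8,"dx":-0.03,"dy":0,"dz":0,"spin":0},{"grip":1.8,"dx":-0.03,"dy":0,"dz":0,"spin":0}]' 40
python3 - <<'E'
from h import *
c=snap("top")
cv2.imwrite("pics/v2.png",cv2.resize(c["color"][150:240,180:330],(750,450),interpolation=2)[:,:,::-1])
E
```

```text
clock: 19.92
eef_pos: [536.4, -184.7, 91.7]
eef_rot: [-1.573, -0.007, 0.0]
wrist_force: [19.6, -2.1, -5.1]
finger_gap: 23.1
```

View pics/v2.png

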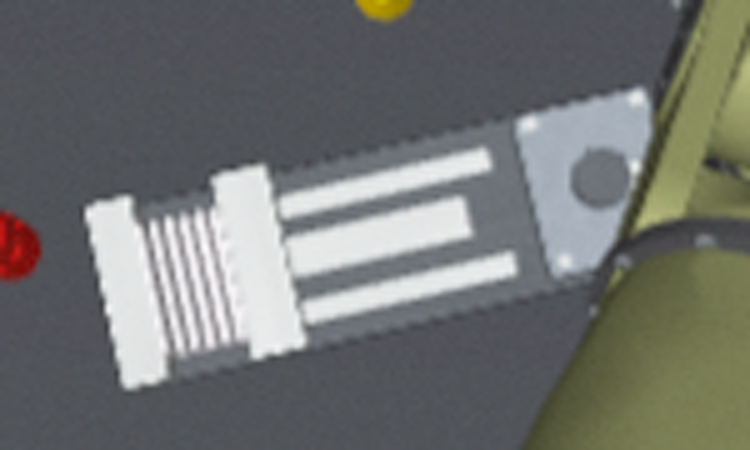

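The heat sink is square, with its fins parallel to both jaws and no gap at either face. Let go and retreat.

```bash
python3 -m jog '[{"grip":2.6,"dx":0,"dy":0,"dz":0,"spin":0},{"grip":3.5,"dx":0,"dy":0,"dz":0,"spin":0},{"grip":5,"dx":0,"dy":0,"dz":0,"spin":0},{"grip":5.5,"dx":0,"dy":0,"dz":0,"spin":0},{"grip":5.5,"dx":0,"dy":0,"dz":0,"spin":0},{"grip":5.5,"dx":0,"dy":-2,"dz":0,"spin":0},{"grip":5.5,"dx":0,"dy":-6,"dz":0,"spin":0},{"grip":5.5,"dx":0,"dy":-11,"dz":0,"spin":0},{"grip":5.5,"dx":0,"dy":-14,"dz":0,"spin":0},{"grip":5.5,"dx":-6,"dy":-15,"dz":-4,"spin":0},{"grip":5.5,"dx":-11,"dy":-15,"dz":-8,"spin":0},{"grip":5.5,"dx":-15,"dy":-15,"dz":-12,"spin":0},{"grip":5.5,"dx":-15,"dy":-15,"dz":-12,"spin":0}]' 40
python3 - <<'E'
from h import *
c=snap("scene","pics/f0.png")
cv2.imwrite("pics/f1.png",cv2.resize(c["color"][90:290,90:360],(800,593),interpolation=2)[:,:,::-1])
E
```

```text
clock: 21.6
eef_pos: [381.5, -306.2, 241.2]
eef_rot: [-1.571, -0.0, -0.004]
wrist_force: [0.8, 0.7, -0.4]
finger_gap: 55.1
```

View pics/f1.png

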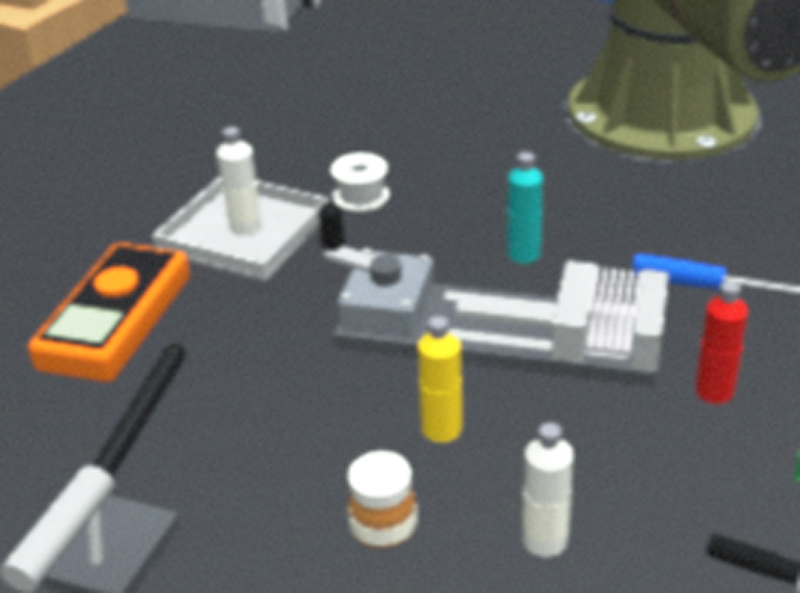

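The final picture shows the bottle upright in the tray (238,190), the heat sink clamped between the jaws (612,310), the knob released at (331,225), and nothing else disturbed.

```bash
python3 -c "
from cell import ticket;print(ticket.sign_off())"
```

```text
the job is handed in; nothing more can be done
None
```

I lifted the flux bottle out upright and stood it in the steel tray. I then cranked the jaw clockwise about 260° until the heat sink was square against the fixed jaw, let go and backed the arm away. I handed the job in at about 21.7 s of the 70 s allowed.

- **Clamping:** the knob force settled at 19.6 N, which is about 40 N at the jaw and well under the 70 N limit. The top view taken while I held the knob shows the heat sink square, with no visible gap at either jaw. I did not measure the clamping force after letting go. By your figures, the crank's own friction keeps about 20 N.
- **Final picture:** after release, the bottle stands upright in the tray and the sink is still between the jaws. The other things in view look undisturbed; the parts box and most of the brush were outside that crop.
- **Refused move:** one early jog call was refused because its rows left out some fields. Nothing moved, and I resent it complete.
- **Camera error:** the knob was about 2 mm off the camera estimate, which put 13 N sideways on the wrist as I gripped it. I corrected that before turning the crank.

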